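# Close the last two bays of a sectional cathedral model

### The job

Put the two loose bays back into the opening of the cathedral model so that both sit fully down, flush and interlocked with the pavement around them. Each bay goes in its own place and only one way round: if it will not drop in, turn it end for end and try again. Set the bays in place rather than dropping them, and leave the spire, the glue jar and the tape roll where they stand.

Things in the scene. Friction and masses are not known exactly. Their poses are not given: they have to be found in the camera images.
- base: Fixed base of the white cathedral model: plywood board 236 x 220 x 8 mm, timber rim 26 mm high, white border pavement whose top is 22 mm above the bench. Corner pinnacles 92 mm in x and 87 mm in y from its centre reach 89 mm above the bench, short column stubs 44 mm. Origin: centre of the underside; x along the length of the bays, z up.
- opening (a point): Centre of the floor of the base's opening (8 mm above the bench), 116 mm (x) by 150 mm (y), 14 mm deep. At both x ends of each place a dovetail key of the border sticks in 12.5 mm: a broad one (27 mm at its root, 35 mm at its tip) at one end, a slim one (11 and 19) at the other. Which end has the broad one is drawn anew for each place and is in no pose: look, or try.
- place_tabbed (a point): Where bay_tabbed_mid lies when that bay is fully home: centre of the +y place of the opening, 50 mm above its floor (58 mm above the bench). Axes as the base. The border beside it has a dovetail notch for the bay's tab. Home, the bay's x lies along or against this x; the wrong way round its slab stops on a key 14 mm too high.
- place_notched (a point): Where bay_notched_mid lies when that bay is fully home: centre of the -y place of the opening, 50 mm above its floor, 74 mm from place_tabbed. Axes as the base. The border beside it has a dovetail tab for the bay's notch. Either bay may go in first. The wrong way round the slab stops on a key 14 mm too high.
- bay_tabbed_mid (a point): Loose bay of white plaster, about 0.24 kg: pavement slab 112 mm (x) by 72 mm (y), 14 mm thick, a pier in the middle, and a dovetail tab sticking out 10 mm at the middle of each long side (92 mm over the tabs). The point is on the axis of its pier, 50 mm above its underside (half-way up); x points to its broad-notched end, z up. Lower edges bevelled 2 mm.
- bay_tabbed_grip (a point): On the pier, 72 mm above the underside of the tabbed bay: a good height to grip. The pier is 30 x 30 mm, flat faces along the bay's x and y, from 14 to 84 mm above the underside, with a pointed cap up to 100 mm. Buttress walls, 8 mm thick, run from it along x to 36 mm each side, sloping from 42 to 22 mm above the underside; column stubs at the slab's four corners reach 36 mm.
- bay_tabbed_broad_end (a point): Middle of the broad-notched end face of the tabbed bay (its +x end), 56 mm from the pier's axis, 7 mm above the underside. Dovetail notch 14 mm deep, 30 mm wide at the mouth, 38 mm at the bottom. The opposite end has a slim notch: 14 mm deep, 14 mm wide at the mouth, 22 mm at the bottom. They take the keys of like size with 1.5 mm play.
- bay_notched_mid (a point): The other loose bay, about 0.24 kg: same slab (112 x 72 x 14 mm), ends and pier, but at the middle of each long side a dovetail notch 12 mm deep that takes the tab of the other bay or of the border. The point is on the axis of its pier, 50 mm above its underside (half-way up); x points to its broad-notched end, z up. Lower edges bevelled 2 mm.
- bay_notched_grip (a point): On the pier, 72 mm above the underside of the notched bay: a good height to grip. The pier is 30 x 30 mm, flat faces along the bay's x and y, from 14 to 84 mm above the underside, with a pointed cap up to 100 mm. Buttress walls, 8 mm thick, run from it along x to 36 mm each side, sloping from 42 to 22 mm above the underside; column stubs at the slab's four corners reach 36 mm.
- bay_notched_broad_end (a point): Middle of the broad-notched end face of the notched bay (its +x end), 56 mm from the pier's axis, 7 mm above the underside. Dovetail notch 14 mm deep, 30 mm wide at the mouth, 38 mm at the bottom. The opposite end has a slim notch: 14 mm deep, 14 mm wide at the mouth, 22 mm at the bottom. They take the keys of like size with 1.5 mm play.
- spire_mid (a point): Bystander: turned white plaster spire 106 mm tall, 52 mm across its foot, standing on the bench; point on its axis 50 mm up.
- glue_mid (a point): Bystander: white glue jar with a black cap, 48 mm across and 85 mm tall, standing; point on its axis 42 mm up.
- tape_mid (a point): Bystander: cardboard tape ring lying flat, 70 mm across, 25 mm high; its centre.
Not all that is in view belongs to the job. Leave any turquoise look-alike of the part that bears bay_notched_mid alone. Leave any green look-alike of the part that bears bay_tabbed_mid alone.

How it is judged (in metres and radians):
At the end, for the whole second after the job is handed in: Both bays rest in their own places of the opening, released and at rest: centre within 4 mm of its place sideways and within 2.5 mm in height (flush), tilted less than 0.035 rad and in line with the base within 0.06 rad; spire, jar and tape still within 20 mm of their starts and upright (horizontal distance between bay_tabbed_mid and place_tabbed below 0.004 m and z of bay_tabbed_mid in the frame of place_tabbed between -0.0025 and 0.0025 m and angle between each of bay_tabbed_mid, bay_notched_mid's own z axis and vertical below 0.035 rad and angle between the x axis of bay_tabbed_mid and the x axis of place_tabbed, either way round below 0.06 rad and horizontal distance between bay_notched_mid and place_notched below 0.004 m and z of bay_notched_mid in the frame of place_notched between -0.0025 and 0.0025 m and angle between the x axis of bay_notched_mid and the x axis of place_notched, either way round below 0.06 rad and linear speed of each of bay_tabbed, bay_notched below 0.02 m/s); the robot touches nothing.
It fails at once if the spire, the glue jar or the tape roll is pushed more than 20 mm (distance of any of spire_mid, glue_mid, tape_mid from where it was at the start of the episode above 0.02 m).
It fails at once if a bay is let go more than 30 mm above its seat (dropped) ((height (world z) of bay_tabbed_mid above 0.088 m and contact force between the fingers and bay_tabbed below 0.05 N) or (height (world z) of bay_notched_mid above 0.088 m and contact force between the fingers and bay_notched below 0.05 N)).
It also fails if it takes over 72 s, if anything falls off the work surface, if the arm or the gripper's body presses on something with over 40 N, if the wrist force passes 120 N, or if a joint passes its speed limit or range.

### The arm

A 7-joint arm with a two-finger parallel gripper is mounted at the origin on the work surface. World frame = base frame: x ahead of the robot, y to its left, z up, the work surface at z = 0. Lengths are in m, angles in degrees, forces in N, time in s.
With the tool pointing down it reaches from about 0.375 to 0.925 m from the base axis. Payload 3.1 kg.
Tool frame: the origin (TCP) lies between the finger pads; the fingertips stand 14 mm ahead of it and the grasp point (between the pads) lies 5 mm behind it (tip_extent is the distance from the TCP to the fingertips, in m); z points along the fingers, y is the line along which they close (so a half turn about z gives the same grasp; the last joint's range is limited). The gripper opens to 85 mm and grips with 20 to 120 N. Pads are 22 mm wide; open, the fingers measure 114 mm over their backs; the gripper's body (76 mm by 85 mm) begins 54 mm behind the grasp point. The pads swing forward as they close: fully open they stand 13 mm farther back than shut.
Start: joints at [66.303, 21.939, 2.515, 91.553, -1.026, 66.532, -2.859], TCP at [0.202, -0.618, 0.245] pointing down, gripper open.
Joint ranges: [-149.38, 149.38], [-23.57, 123.04], [-84.95, 90], [0, 143.3], [-89.99, 269.99], [3.08, 112.72], [-163.45, 163.45]. Speed limits (degrees/s): [159.86, 159.86, 180, 180, 180, 180, 180].

### API

Orientations are given as a 3x3 rotation matrix whose columns are the frame's x, y, z axes.
In Python, from plant import get_state, grab_frame, close_job, look_for, silhouettes, mark_of, tip_extent gives the robot as it stands. The module is installed in compiled form; this text tells all that it offers.
- The arm moves only by the tool move_arm, never from a script. Its argument "increments" is a list of rows, each a list of 7 numbers: the gripper's target within -1 to 1 (shut at 1, half-way at 0, fully open at -1), then the shift along the tool's x, y, z in mm, then the turn, a rotation vector about the tool's x, y, z in rad. A call has 1 to 20 rows; each row shifts and turns the commanded pose from where the row before left it, along the tool's axes as they then stand; what a row does not reach is not made up. A row lasts 1/10 s, in which the tool goes at most 50 mm and 8.59 degrees, less where a joint would pass 70% of its speed; a pose out of reach is approached as far as the arm can. A call is refused whole if a number of a shift passes 50 or a number of a turn 0.15, either way. A call with a gripper value outside its range is refused whole. The fingers move at their own pace and stop on an object; the grip force is fixed at half the most. Time passes only in rows, so rows that do not move let the fingers close. It gives the time, the measured TCP pose, the force, the opening and the grip force at its end, in the units of the state.
- get_state(): the state, without advancing time (a new reading comes with each control period).
- grab_frame(name): name is "side" or "top" or "wrist"; returns a dict with "frame" (384x512x3 uint8, blue, green, red), "K" (3x3 intrinsics, pixels), "k1" (the pictures are not rectified: a ray, as slopes to the right and down, at radius r is drawn at 1 + k1 r^2 times it, then the intrinsics apply), "extrinsics" (4x4, takes a point from camera to world coordinates). Camera axes: x right, y down, z forward; pixel columns grow to the right and rows downward; lengths in m; the calibration is good to about 2 mm. A picture is of the moment at which its call begins. There is no depth.
- close_job(): hands the job in; it is judged then, once.
Trained networks look in a picture, given as the dict that the camera call returned (one of the last four; its "shot" number tells which), for a name from the list of things; names that differ only in an ending like _2 or _b are one class to them, and where a whole thing is asked for, a point or a joint stands for the part that bears it (a point fixed in the world has none). Each returns a list of dicts, best first, with "conf" (0 to 1); they miss things now and then, are a little off and sometimes report something else, mostly with a low value. They report only what shows in the picture. A call takes as long as a camera call. They do not tell look-alikes from the thing itself.
- look_for(picture, name): "xyz" ([x, y, z] in m, in the coordinates of the camera as it stood for that picture, good to about 4 mm: the middle of the surface that is visible of it).
- silhouettes(picture, name): "region" (384x512 bool, what is visible of it).
- mark_of(picture, name): "xyz" ([x, y, z] in m, in the coordinates of the camera as it stood for that picture, good to about 4 mm: a listed point, or the origin of a listed thing).
The state is a dict: "clock": time; "joint_pos": joint angles; "joint_velocities": joint speeds; "tau": joint torques, N m; "ee_pos": TCP position; "ee_rot": TCP orientation; "wrist_force": force on the tool from outside, world axes, zero at the start; "torque": the same for the moment, N m; "finger_gap": opening from 0.0 (shut) to 1.0 (fully open); "grasp_force": force on a finger pad.
Only numpy, scipy, OpenCV 4.12 (cv2) and the standard library are available. Lean on these libraries where they do the work, as an engineer would, in place of code of your own. Each camera call takes 0.05 s, during which the arm holds its last target. There are 200 camera calls.

## Working session

There is one attempt and no reset: what is moved stays moved. The work goes in short steps, Python scripts to look and compute and a tool call to move; the robot and the scene stay as the last step left them, time stands still between calls to the robot, and variables do not carry over. Pictures are saved under pics/ and viewed, at most 10 in all, crops included, and the job is handed in when it is done.

Besides the shell and the picture viewer there is one more tool, called after "Emit:" as name([rows], argument=value, ...), one row to a line, values as JSON. move_arm: Moves the arm, as the interface text tells. Its arguments: {"type":"object","properties":{"increments":{"type":"array","items":{"type":"array","items":{"type":"number"}}}},"required":["increments"]}

```bash
mkdir -p pics
cat > h.py <<'E'
import numpy as np, cv2
from plant import *
NAMES=["base","opening","place_tabbed","place_notched","bay_tabbed_mid","bay_tabbed_grip","bay_tabbed_broad_end","bay_notched_mid","bay_notched_grip","bay_notched_broad_end","spire_mid","glue_mid","tape_mid"]
def w(p,x): return (p["extrinsics"]@np.r_[x,1])[:3]
def marks(p,names=NAMES,mx=3):
    for n in names:
        print(n,[(round(float(d["conf"]),2),np.round(w(p,d["xyz"]),3).tolist()) for d in mark_of(p,n)[:mx]])
def pix(p,X):
    c=np.linalg.inv(p["extrinsics"])@np.r_[X,1]; a=c[:2]/c[2]; a=a*(1+p["k1"]*(a@a)); return (p["K"]@np.r_[a,1])[:2]
def ray(p,uv,z):
    d=np.linalg.inv(p["K"])@np.r_[uv,1]; a0=d[:2]; a=a0.copy()
    for _ in range(20): a=a0/(1+p["k1"]*(a@a))
    R=p["extrinsics"][:3,:3]; o=p["extrinsics"][:3,3]; v=R@np.r_[a,1]
    return o+v*(z-o[2])/v[2]
E
python3 - <<'E'
from h import *
a=[]
for c in ["top","side"]:
    p=grab_frame(c); print(c,np.round(p["extrinsics"],3).tolist(),p["k1"]); marks(p); a.append(p["frame"])
cv2.imwrite("pics/top.png",cv2.resize(a[0],(800,600))); cv2.imwrite("pics/side.png",cv2.resize(a[1],(800,600)))
s=get_state(); print(s["clock"],np.round(s["ee_rot"],3).tolist(),s["ee_pos"],tip_extent)
E
```

```text
top [[-0.012, -0.982, 0.187, 0.356], [-0.999, 0.02, 0.04, -0.119], [-0.043, -0.186, -0.982, 1.028], [0.0, 0.0, 0.0, 1.0]] -0.02619804106184141
base [(0.93, [0.519, 0.177, -0.0])]
opening [(0.68, [0.514, 0.181, 0.001])]
place_tabbed [(0.59, [0.508, 0.215, 0.06]), (0.55, [0.628, -0.241, 0.075])]
place_notched [(0.57, [0.522, 0.145, 0.057]), (0.23, [0.457, -0.287, 0.006])]
bay_tabbed_mid [(0.97, [0.448, -0.228, 0.049]), (0.62, [0.298, -0.239, 0.052])]
bay_tabbed_grip [(0.8, [0.448, -0.228, 0.076]), (0.65, [0.3, -0.238, 0.074])]
bay_tabbed_broad_end [(0.89, [0.453, -0.283, 0.009]), (0.74, [0.612, -0.418, 0.008]), (0.72, [0.518, 0.177, 0.0])]
bay_notched_mid [(0.96, [0.626, -0.239, 0.049]), (0.8, [0.602, -0.069, 0.05])]
bay_notched_grip [(0.75, [0.627, -0.238, 0.074]), (0.58, [0.6, -0.069, 0.07]), (0.31, [0.628, -0.239, 0.048])]
bay_notched_broad_end [(0.66, [0.615, -0.01, 0.007]), (0.64, [0.576, -0.228, 0.008])]
spire_mid [(0.57, [0.764, 0.085, 0.053])]
glue_mid [(0.93, [0.772, -0.116, 0.042])]
tape_mid [(0.86, [0.614, -0.417, 0.01])]
side [[-0.769, -0.348, 0.536, -0.008], [-0.639, 0.422
[... 316 characters left out ...]
97, -0.241, 0.058])]
bay_tabbed_grip [(0.82, [0.297, -0.24, 0.075]), (0.58, [0.448, -0.225, 0.072])]
bay_tabbed_broad_end [(0.71, [0.457, -0.282, 0.005]), (0.55, [0.246, -0.227, 0.012])]
bay_notched_mid [(0.96, [0.629, -0.239, 0.051]), (0.81, [0.599, -0.066, 0.05]), (0.16, [0.445, -0.229, 0.055])]
bay_notched_grip [(0.69, [0.626, -0.237, 0.076]), (0.6, [0.601, -0.066, 0.08])]
bay_notched_broad_end [(0.96, [0.573, -0.228, 0.008]), (0.77, [0.609, -0.01, 0.011])]
spire_mid [(0.57, [0.766, 0.083, 0.049])]
glue_mid [(0.59, [0.775, -0.113, 0.045])]
tape_mid [(0.85, [0.61, -0.421, 0.014])]
1.4 [[0.951, 0.311, 0.0], [0.311, -0.951, 0.0], [0.0, -0.0, -1.0]] [ 0.20188766 -0.61785891  0.24523305] 0.014
```

View pics/top.png

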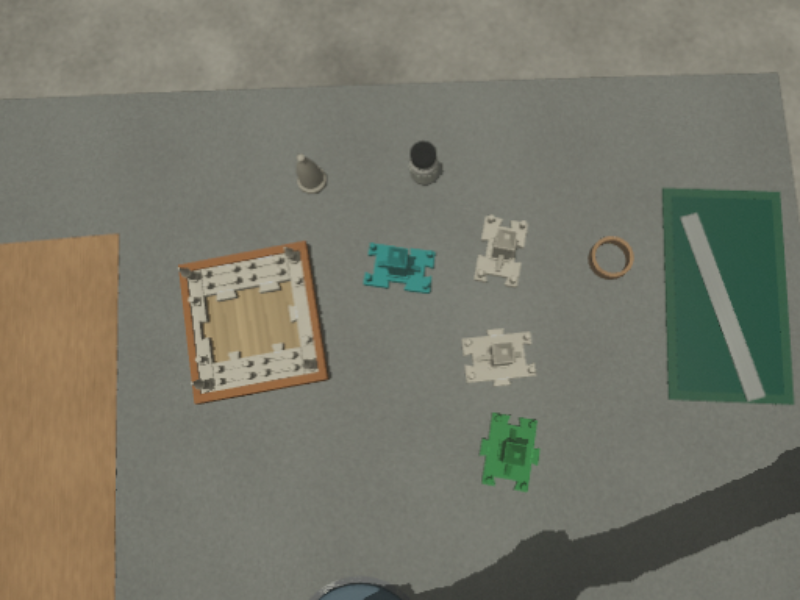

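View pics/side.png

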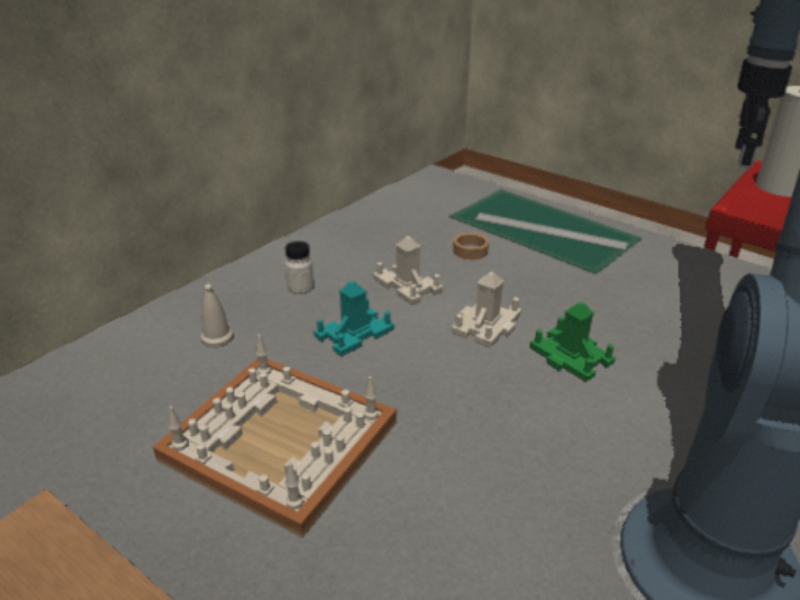

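Run:
```python
from h import *
p=grab_frame("top"); q=grab_frame("side")
# refine base pose: project rim corners for guess, rectified view
def rect(p,c,ang,z,half,n):
    g=np.linspace(-half,half,n); R=np.array([[np.cos(ang),-np.sin(ang)],[np.sin(ang),np.cos(ang)]])
    m=np.zeros((n,n,2),np.float32)
    for i,y in enumerate(g):
        for j,x in enumerate(g):
            X=R@np.array([x,y]); m[n-1-i,j]=pix(p,[c[0]+X[0],c[1]+X[1],z])
    return cv2.remap(p["frame"],m[...,0],m[...,1],cv2.INTER_CUBIC)
a=[rect(p,(.516,.178),np.deg2rad(11),.022,.13,390),rect(q,(.516,.178),np.deg2rad(11),.022,.13,390)]
cv2.imwrite("pics/rect.png",np.hstack(a))
```

```text
(no output)
```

View pics/rect.png

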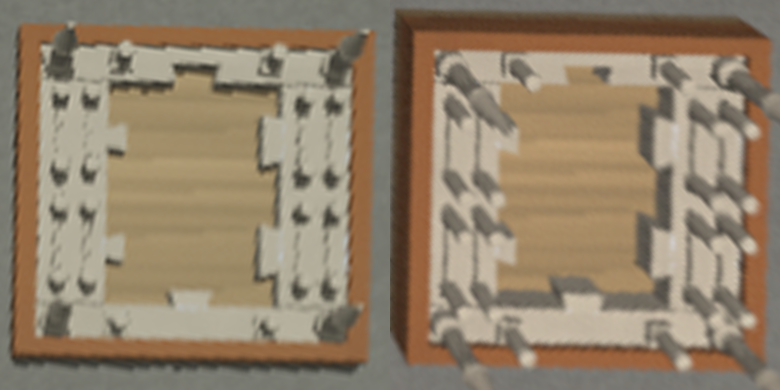

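Emit:
move_arm([
  [-1,40,-17.5,0,0,0,0],
  [-1,40,-17.5,0,0,0,0],
  [-1,40,-17.5,0,0,0,0],
  [-1,40,-17.5,0,0,0,0],
  [-1,40,-17.5,0,0,0,0],
  [-1,40,-17.5,0,0,0,0],
  [-1,40,-17.5,0,0,0,0],
  [-1,40,-17.5,0,0,0,0],
  [-1,40,-17.5,0,0,0,0],
  [-1,40,-17.5,0,0,0,0],
  [-1,40,-17.5,0,0,0,0],
  [-1,40,-17.5,0,0,0,0],
  [-1,40,-17.5,0,0,0,0],
  [-1,0,0,0,0,0,0.131],
  [-1,0,0,0,0,0,0.131],
  [-1,0,0,0,0,0,0.131],
  [-1,0,0,0,0,0,0.131],
  [-1,0,0,0,0,0,0],
  [-1,0,0,0,0,0,0],
])

```text
clock: 3.4
ee_pos: [0.6255, -0.2401, 0.2453]
ee_rot: [[0.979, -0.204, -0.0], [-0.204, -0.979, -0.0], [-0.0, 0.0, -1.0]]
wrist_force: [-0.0, -0.1, -0.1]
finger_gap: 0.999
grasp_force: 0.0
```

Run:
```python
from h import *
s=get_state(); print(s["clock"],np.round(s["ee_rot"],3).tolist(),s["ee_pos"],np.round(s["joint_pos"],1))
for i in range(2):
    p=grab_frame("wrist"); marks(p,["bay_notched_mid","bay_notched_grip","bay_notched_broad_end"],2)
print(np.round(p["extrinsics"],3).tolist())
cv2.imwrite("pics/w1.png",p["frame"])
```

```text
3.4 [[0.979, -0.204, -0.0], [-0.204, -0.979, -0.0], [-0.0, 0.0, -1.0]] [ 0.62550445 -0.24005039  0.24527781] [ 22.5  24.4  -6.6  88.1   2.9  67.7 -86.5]
bay_notched_mid [(0.68, [0.604, -0.069, 0.053]), (0.64, [0.627, -0.237, 0.048])]
bay_notched_grip [(0.84, [0.626, -0.237, 0.072]), (0.67, [0.601, -0.067, 0.068])]
bay_notched_broad_end [(0.88, [0.572, -0.226, 0.006]), (0.78, [0.611, -0.013, 0.005])]
bay_notched_mid [(0.86, [0.625, -0.24, 0.052]), (0.57, [0.604, -0.072, 0.056])]
bay_notched_grip [(0.98, [0.603, -0.066, 0.068]), (0.96, [0.623, -0.238, 0.074])]
bay_notched_broad_end [(0.8, [0.614, -0.016, 0.006]), (0.61, [0.568, -0.224, 0.007])]
[[-0.205, -0.934, -0.293, 0.7], [-0.979, 0.196, 0.062, -0.256], [-0.0, 0.3, -0.954, 0.374], [0.0, 0.0, 0.0, 1.0]]
```

View pics/w1.png

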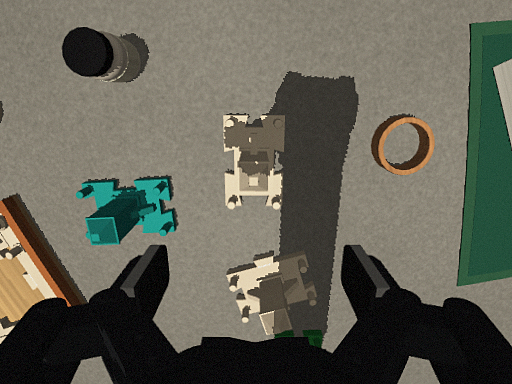

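Emit:
move_arm([
  [-1,0.7,-1.7,35,0,0,0],
  [-1,0,0,40,0,0,0],
  [-1,0,0,40,0,0,0],
  [-1,0,0,40,0,0,0],
  [-1,0,0,20,0,0,0],
  [-1,0,0,0,0,0,0],
  [1,0,0,0,0,0,0],
  [1,0,0,0,0,0,0],
  [1,0,0,0,0,0,0],
  [1,0,0,0,0,0,0],
  [1,0,0,0,0,0,0],
  [1,0,0,0,0,0,0],
  [1,0,0,0,0,0,0],
  [1,0,0,0,0,0,0],
])

```text
clock: 5.2
ee_pos: [0.628, -0.2396, 0.0724]
ee_rot: [[0.978, -0.207, 0.003], [-0.207, -0.978, -0.002], [0.004, 0.001, -1.0]]
wrist_force: [-0.4, 0.3, 5.9]
finger_gap: 0.34
grasp_force: 60.9
```

Emit:
move_arm([
  [1,0,0,-10,0,0,0],
  [1,0,0,-30,0,0,0],
  [1,0,0,-40,0,0,0],
  [1,0,0,-40,0,0,0],
  [1,0,0,-30,0,0,0],
  [1,0,0,0,0,0,-0.147],
  [1,0,0,0,0,0,-0.147],
  [1,0,0,0,0,0,-0.147],
  [1,0,0,0,0,0,-0.147],
  [1,0,0,0,0,0,-0.147],
  [1,0,0,0,0,0,-0.147],
  [1,0,0,0,0,0,-0.147],
  [1,0,0,0,0,0,-0.147],
  [1,0,0,0,0,0,-0.147],
  [1,0,0,0,0,0,-0.147],
  [1,0,0,0,0,0,-0.147],
  [1,0,0,0,0,0,-0.147],
  [1,0,0,0,0,0,0],
  [1,0,0,0,0,0,0],
])

```text
clock: 7.1
ee_pos: [0.6258, -0.2383, 0.2196]
ee_rot: [[0.018, 1.0, -0.002], [1.0, -0.018, 0.001], [0.001, -0.002, -1.0]]
wrist_force: [-0.2, 0.6, -1.7]
finger_gap: 0.34
grasp_force: 59.9
```

Emit:
move_arm([
  [1,0,0,0,0,0,-0.147],
  [1,0,0,0,0,0,-0.147],
  [1,0,0,0,0,0,-0.147],
  [1,0,0,0,0,0,-0.147],
  [1,0,0,0,0,0,-0.147],
  [1,0,0,0,0,0,-0.147],
  [1,0,0,0,0,0,-0.147],
  [1,0,0,0,0,0,-0.147],
  [1,0,0,0,0,0,-0.147],
  [1,0,0,0,0,0,-0.147],
  [1,0,0,0,0,0,-0.147],
  [1,0,0,0,0,0,-0.147],
  [1,0,0,0,0,0,0],
  [1,0,0,0,0,0,0],
])

```text
clock: 8.5
ee_pos: [0.6263, -0.2387, 0.22]
ee_rot: [[-0.985, -0.173, -0.001], [-0.173, 0.985, 0.0], [0.001, 0.0, -1.0]]
wrist_force: [-0.1, 0.9, -1.7]
finger_gap: 0.34
grasp_force: 59.8
```

Emit:
move_arm([
  [1,5,37,0,0,0,0],
  [1,5,37,0,0,0,0],
  [1,5,38,0,0,0,0],
  [1,5,38,0,0,0,0],
  [1,5,38,0,0,0,0],
  [1,5,38,0,0,0,0],
  [1,6,37,0,0,0,0],
  [1,0,0,0,0,0,0],
  [1,0,0,0,0,0,0],
  [1,0,0,0,0,0,0],
])

```text
clock: 9.5
ee_pos: [0.5449, 0.0124, 0.2204]
ee_rot: [[-0.985, -0.174, 0.0], [-0.174, 0.985, -0.001], [-0.0, -0.001, -1.0]]
wrist_force: [-0.6, -0.6, -2.0]
finger_gap: 0.335
grasp_force: 60.0
```

Run:
```python
from h import *
s=get_state(); print(s["clock"],np.round(s["ee_rot"],3).tolist(),s["ee_pos"])
for i in range(2):
    p=grab_frame("wrist"); marks(p,["base","opening","place_notched","place_tabbed","bay_notched_mid","bay_notched_grip","bay_notched_broad_end"],2)
cv2.imwrite("pics/w2.png",p["frame"])
q=grab_frame("side"); marks(q,["bay_notched_mid","bay_notched_grip","bay_notched_broad_end"],2)
q=grab_frame("top"); marks(q,["bay_notched_mid","bay_notched_grip","bay_notched_broad_end"],2)
import pickle; pickle.dump(p,open("w2.pkl","wb"))
```

```text
9.5 [[-0.985, -0.174, 0.0], [-0.174, 0.985, -0.001], [-0.0, -0.001, -1.0]] [0.54487638 0.01244896 0.22039644]
base [(0.85, [0.516, 0.181, -0.005])]
opening [(0.74, [0.513, 0.183, 0.009])]
place_notched [(0.78, [0.521, 0.14, 0.063])]
place_tabbed [(0.75, [0.505, 0.212, 0.06]), (0.33, [0.773, -0.112, 0.046])]
bay_notched_mid [(0.82, [0.604, -0.068, 0.054]), (0.77, [0.54, 0.013, 0.196])]
bay_notched_grip [(0.56, [0.6, -0.066, 0.068])]
bay_notched_broad_end [(0.86, [0.611, -0.017, 0.004])]
base [(0.83, [0.517, 0.181, 0.001]), (0.39, [0.543, 0.015, 0.222])]
opening [(0.63, [0.517, 0.181, 0.01])]
place_notched [(0.69, [0.523, 0.143, 0.06]), (0.6, [0.548, 0.016, 0.2])]
place_tabbed [(0.92, [0.508, 0.212, 0.062])]
bay_notched_mid [(0.9, [0.542, 0.016, 0.2]), (0.67, [0.606, -0.071, 0.054])]
bay_notched_grip [(0.93, [0.545, 0.017, 0.22]), (0.55, [0.6, -0.068, 0.067])]
bay_notched_broad_end [(0.78, [0.613, -0.014, 0.006])]
bay_notched_mid [(0.85, [0.601, -0.068, 0.051]), (0.72, [0.546, 0.016, 0.2])]
bay_notched_grip [(0.7, [0.543, 0.016, 0.228]), (0.6, [0.601, -0.065, 0.078])]
bay_notched_broad_end [(0.98, [0.608, -0.01, 0.01]), (0.88, [0.601, 0.024, 0.16])]
bay_notched_mid [(0.61, [0.601, -0.068, 0.049]), (0.55, [0.545, 0.014, 0.199])]
bay_notched_grip [(0.89, [0.599, -0.066, 0.072]), (0.59, [0.548, 0.012, 0.222])]
bay_notched_broad_end [(0.83, [0.613, -0.01, 0.004]), (0.72, [0.451, -0.23, 0.076])]
```

View pics/w2.png

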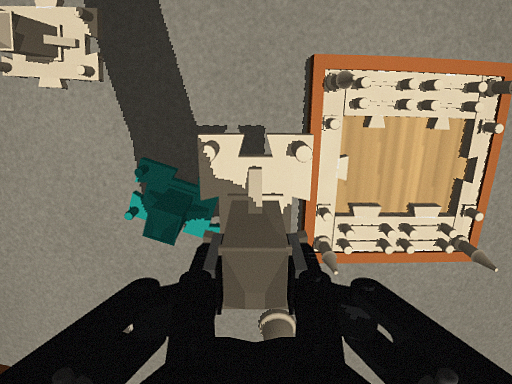

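```bash
cat >> h.py <<'E'
def rect(p,c,deg,z,hx,hy,s):
    a=np.deg2rad(deg); g,hh=np.meshgrid(np.arange(-hx,hx,1/s),np.arange(hy,-hy,-1/s))
    m=np.zeros(g.shape+(2,),np.float32)
    for i in np.ndindex(g.shape):
        m[i]=pix(p,[c[0]+(np.cos(a)*g[i]-np.sin(a)*hh[i])/1e3,c[1]+(np.sin(a)*g[i]+np.cos(a)*hh[i])/1e3,z])
    return cv2.remap(p["frame"],m[...,0],m[...,1],cv2.INTER_CUBIC)
E
python3 - <<'E'
from h import *; import pickle
p=pickle.load(open("w2.pkl","rb"))
a=rect(p,(.516,.179),10,.022,100,100,2.0)
b=rect(p,(.5449,.0124),10,.166,100,100,2.0)
for im in (a,b):
    for k in range(0,400,40): cv2.line(im,(k,0),(k,6),(0,0,255),1); cv2.line(im,(0,k),(6,k),(0,0,255),1)
    cv2.line(im,(200,0),(200,30),(0,0,255),1);cv2.line(im,(0,200),(30,200),(0,0,255),1)
cv2.imwrite("pics/r2.png",np.hstack([a,b]))
E
```

```text
(no output)
```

View pics/r2.png

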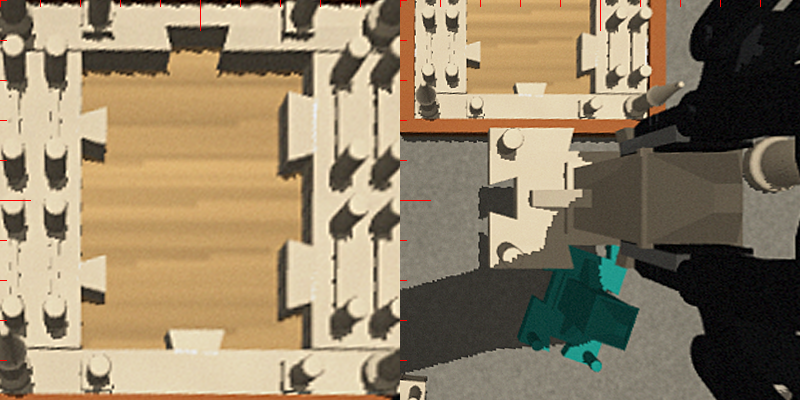

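Emit:
move_arm([
  [1,0.3,33,0,0,0,0],
  [1,0.3,33,0,0,0,0],
  [1,0.3,33,0,0,0,0],
  [1,0.3,33.3,0,0,0,0],
  [1,0,0,0,0,0,0],
  [1,0,0,30,0,0,0],
  [1,0,0,30,0,0,0],
  [1,0,0,30,0,0,0],
  [1,0,0,22,0,0,0],
  [1,0,0,0,0,0,0],
  [1,0,0,0,0,0,0],
  [1,0,0,0,0,0,0],
])

```text
clock: 11.9
ee_pos: [0.5213, 0.1443, 0.1099]
ee_rot: [[-0.984, -0.177, 0.003], [-0.177, 0.984, 0.001], [-0.003, 0.0, -1.0]]
wrist_force: [0.8, -0.2, -1.3]
finger_gap: 0.34
grasp_force: 60.0
```

Run:
```python
from h import *
s=get_state(); T=s["ee_pos"]; print(s["clock"],T)
p=grab_frame("wrist")
a=rect(p,(.5145,.179),10,.022,100,100,2.0)
b=rect(p,T,10,T[2]-.072+.014,100,100,2.0)
for im in (a,b):
    for k in range(0,400,40): cv2.line(im,(k,0),(k,6),(0,0,255),1); cv2.line(im,(0,k),(6,k),(0,0,255),1)
    cv2.line(im,(200,0),(200,30),(0,0,255),1);cv2.line(im,(0,200),(30,200),(0,0,255),1)
cv2.imwrite("pics/r3.png",np.hstack([a,b]))
```

```text
11.9 [0.52134938 0.14430186 0.1099409 ]
```

View pics/r3.png

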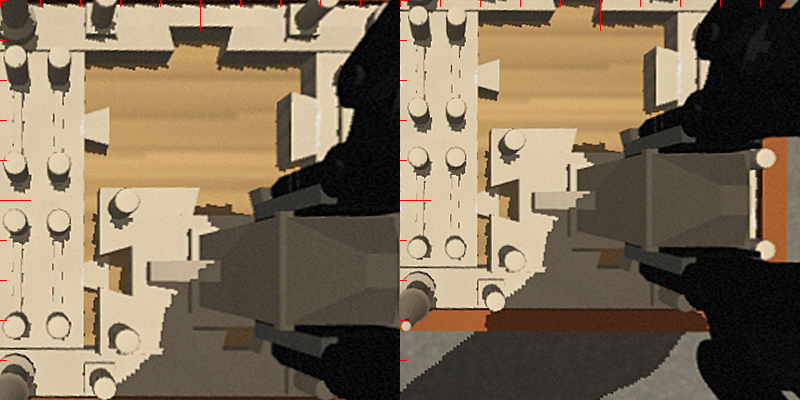

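Emit:
move_arm([
  [1,0.8,-1.8,0,0,0,0],
  [1,0,0,5,0,0,0],
  [1,0,0,5,0,0,0],
  [1,0,0,2,0,0,0],
  [1,0,0,2,0,0,0],
  [1,0,0,2,0,0,0],
  [1,0,0,2,0,0,0],
  [1,0,0,0,0,0,0],
])

```text
clock: 12.75
ee_pos: [0.5191, 0.142, 0.0899]
ee_rot: [[-0.984, -0.177, -0.001], [-0.177, 0.984, 0.0], [0.001, 0.0, -1.0]]
wrist_force: [0.0, -0.4, -1.8]
finger_gap: 0.339
grasp_force: 60.1
```

Emit:
move_arm([
  [1,0,0,2,0,0,0],
  [1,0,0,2,0,0,0],
  [1,0,0,2,0,0,0],
  [1,0,0,2,0,0,0],
  [1,0,0,0,0,0,0],
  [1,0,0,0,0,0,0],
])

```text
clock: 13.35
ee_pos: [0.5192, 0.142, 0.0821]
ee_rot: [[-0.984, -0.177, -0.0], [-0.177, 0.984, 0.0], [0.0, 0.0, -1.0]]
wrist_force: [-0.1, 0.2, -2.1]
finger_gap: 0.337
grasp_force: 60.1
```

Emit:
move_arm([
  [1,0,0,1,0,0,0],
  [1,0,0,1,0,0,0],
  [1,0,0,1,0,0,0],
  [1,0,0,1,0,0,0],
  [1,0,0,0,0,0,0],
  [1,0,0,0,0,0,0],
])

```text
clock: 13.95
ee_pos: [0.5196, 0.1423, 0.0803]
ee_rot: [[-0.984, -0.177, 0.0], [-0.177, 0.984, -0.002], [0.0, -0.002, -1.0]]
wrist_force: [-4.6, -1.9, 11.7]
finger_gap: 0.341
grasp_force: 61.9
```

Emit:
move_arm([
  [-0.1,0,0,-1,0,0,0],
  [-0.5,0,0,0,0,0,0],
  [-0.8,0,0,0,0,0,0],
  [-0.8,0,0,0,0,0,0],
  [-0.8,0,0,0,0,0,0],
  [-0.8,0,0,-15,0,0,0],
  [-0.8,0,0,-35,0,0,0],
  [-1,0,0,-40,0,0,0],
  [-1,0,0,-40,0,0,0],
  [-1,0,0,-40,0,0,0],
  [-1,14,-35,0,0,0,0],
  [-1,14,-35,0,0,0,0],
  [-1,14,-35,0,0,0,0],
  [-1,14,-35,0,0,0,0],
  [-1,14,-35,0,0,0,0],
  [-1,14,-35,0,0,0,0],
  [-1,14,-35,0,0,0,0],
  [-1,14,-35,0,0,0,0],
  [-1,13,-35,0,0,0,0],
  [-1,13,-35,0,0,0,0],
])

```text
clock: 15.95
ee_pos: [0.4454, -0.228, 0.2505]
ee_rot: [[-0.984, -0.178, 0.001], [-0.178, 0.984, -0.001], [-0.001, -0.001, -1.0]]
wrist_force: [0.2, 0.1, 0.3]
finger_gap: 0.999
grasp_force: 0.0
```

Emit:
move_arm([
  [-1,0,0,0,0,0,0.145],
  [-1,0,0,0,0,0,0.145],
  [-1,0,0,0,0,0,0.145],
  [-1,0,0,0,0,0,0.145],
  [-1,0,0,0,0,0,0.145],
  [-1,0,0,0,0,0,0.145],
  [-1,0,0,0,0,0,0.145],
  [-1,0,0,0,0,0,0.145],
  [-1,0,0,0,0,0,0.145],
  [-1,0,0,0,0,0,0.145],
  [-1,0,0,0,0,0,0.145],
  [-1,0,0,0,0,0,0.145],
  [-1,0,0,0,0,0,0.145],
  [-1,0,0,0,0,0,0.145],
  [-1,0,0,0,0,0,0.145],
  [-1,0,0,0,0,0,0.145],
  [-1,0,0,0,0,0,0.145],
  [-1,0,0,0,0,0,0.145],
  [-1,0,0,0,0,0,0.145],
  [-1,0,0,0,0,0,0.145],
])

```text
clock: 17.95
ee_pos: [0.4459, -0.2264, 0.2503]
ee_rot: [[0.915, 0.403, 0.001], [0.403, -0.915, -0.0], [0.001, 0.001, -1.0]]
wrist_force: [-0.5, -0.7, -0.0]
finger_gap: 1.002
grasp_force: 0.0
```

Emit:
move_arm([
  [-1,0,0,0,0,0,0.14],
  [-1,0,0,0,0,0,0.14],
  [-1,0,0,0,0,0,0],
  [-1,0,0,0,0,0,0],
])

```text
clock: 18.35
ee_pos: [0.4459, -0.2266, 0.2499]
ee_rot: [[0.99, 0.143, 0.001], [0.143, -0.99, -0.0], [0.001, 0.0, -1.0]]
wrist_force: [-0.0, -0.4, -0.3]
finger_gap: 1.005
grasp_force: 0.0
```

Run:
```python
from h import *
s=get_state(); T=s["ee_pos"]; print(s["clock"],T,s["ee_rot"][:2,0],np.round(s["joint_pos"],1))
for i in range(2):
    p=grab_frame("wrist"); marks(p,["bay_tabbed_mid","bay_tabbed_grip","bay_tabbed_broad_end"],2)
a=rect(p,(.447,-.228),-82,.014,80,60,2.5); b=rect(p,(.447,-.228),-82,.084,80,60,2.5)
for im in (a,b):
    for k in range(0,400,50): cv2.line(im,(k,0),(k,6),(0,0,255),1); cv2.line(im,(0,k),(6,k),(0,0,255),1)
cv2.imwrite("pics/r4.png",np.hstack([a,b]))
q=grab_frame("side"); marks(q,["bay_notched_mid","place_notched"],3)
q=grab_frame("top"); marks(q,["bay_notched_mid","place_notched"],3)
```

```text
18.35 [ 0.445864   -0.22661551  0.24993998] [0.98970842 0.14309689] [ 49.9   7.3 -29.5 110.3   4.   63.3 -62.9]
bay_tabbed_mid [(0.73, [0.295, -0.237, 0.051]), (0.61, [0.451, -0.228, 0.048])]
bay_tabbed_grip [(0.85, [0.448, -0.231, 0.072]), (0.63, [0.3, -0.241, 0.074])]
bay_tabbed_broad_end [(0.85, [0.456, -0.283, 0.006]), (0.73, [0.245, -0.23, 0.007])]
bay_tabbed_mid [(0.75, [0.453, -0.229, 0.052]), (0.65, [0.296, -0.239, 0.048])]
bay_tabbed_grip [(0.91, [0.449, -0.229, 0.07]), (0.74, [0.302, -0.242, 0.073])]
bay_tabbed_broad_end [(0.94, [0.453, -0.282, 0.006]), (0.85, [0.244, -0.228, 0.009])]
bay_notched_mid [(0.83, [0.598, -0.068, 0.051]), (0.58, [0.522, 0.143, 0.056]), (0.51, [0.459, -0.282, 0.006])]
place_notched [(0.8, [0.521, 0.145, 0.062])]
bay_notched_mid [(0.79, [0.522, 0.144, 0.06]), (0.69, [0.601, -0.066, 0.052]), (0.64, [0.767, 0.088, 0.051])]
place_notched [(0.6, [0.524, 0.143, 0.057])]
```

View pics/r4.png

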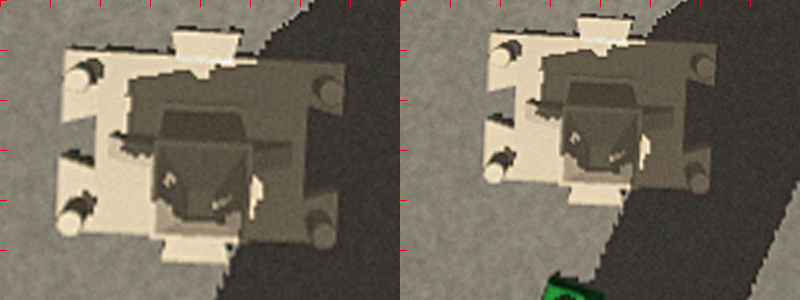

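Emit:
move_arm([
  [-1,2.1,1.8,0,0,0,0.047],
  [-1,0,0,40,0,0,0],
  [-1,0,0,40,0,0,0],
  [-1,0,0,40,0,0,0],
  [-1,0,0,40,0,0,0],
  [-1,0,0,18,0,0,0],
  [-1,0,0,0,0,0,0],
  [1,0,0,0,0,0,0],
  [1,0,0,0,0,0,0],
  [1,0,0,0,0,0,0],
  [1,0,0,0,0,0,0],
  [1,0,0,0,0,0,0],
  [1,0,0,0,0,0,0],
  [1,0,0,0,0,0,0],
  [1,0,0,0,0,0,0],
])

```text
clock: 20.55
ee_pos: [0.4493, -0.229, 0.0729]
ee_rot: [[0.996, 0.093, 0.003], [0.093, -0.996, -0.002], [0.002, 0.002, -1.0]]
wrist_force: [-0.9, 0.7, 6.6]
finger_gap: 0.339
grasp_force: 61.4
```

Emit:
move_arm([
  [1,0,0,-10,0,0,0],
  [1,0,0,-30,0,0,0],
  [1,0,0,-40,0,0,0],
  [1,0,0,-40,0,0,0],
  [1,0,0,-30,0,0,0],
  [1,0,0,0,0,0,-0.138],
  [1,0,0,0,0,0,-0.138],
  [1,0,0,0,0,0,-0.138],
  [1,0,0,0,0,0,-0.138],
  [1,0,0,0,0,0,-0.138],
  [1,0,0,0,0,0,-0.138],
  [1,0,0,0,0,0,-0.138],
  [1,0,0,0,0,0,-0.138],
  [1,0,0,0,0,0,-0.138],
  [1,0,0,0,0,0,-0.138],
  [1,0,0,0,0,0,-0.138],
  [1,0,0,0,0,0,-0.138],
  [1,0,0,0,0,0,0],
  [1,0,0,0,0,0,0],
])

```text
clock: 22.45
ee_pos: [0.4471, -0.2283, 0.2208]
ee_rot: [[-0.174, 0.985, -0.001], [0.985, 0.174, 0.001], [0.001, -0.001, -1.0]]
wrist_force: [0.6, 0.6, -3.2]
finger_gap: 0.34
grasp_force: 60.2
```

Emit:
move_arm([
  [1,35.5,11.4,0,0,0,0],
  [1,35.5,11.4,0,0,0,0],
  [1,35.5,11.4,0,0,0,0],
  [1,35.5,11.4,0,0,0,0],
  [1,35.5,11.4,0,0,0,0],
  [1,35.5,11.4,0,0,0,0],
  [1,35.5,11.4,0,0,0,0],
  [1,35.5,11.4,0,0,0,0],
  [1,35.5,11.4,0,0,0,0],
  [1,35.5,11.4,0,0,0,0],
  [1,35.5,11.4,0,0,0,0],
  [1,35.5,11.4,0,0,0,0],
  [1,0,0,0,0,0,0],
  [1,0,0,0,0,0,0],
  [1,0,0,0,0,0,0],
  [1,0,0,0,0,0,0],
])

```text
clock: 24.05
ee_pos: [0.5074, 0.2128, 0.2208]
ee_rot: [[-0.174, 0.985, -0.001], [0.985, 0.174, -0.002], [-0.002, -0.001, -1.0]]
wrist_force: [0.4, -0.2, -3.1]
finger_gap: 0.338
grasp_force: 60.4
```

Emit:
move_arm([
  [1,2.6,1,0,0,0,0],
  [1,0,0,30,0,0,0],
  [1,0,0,30,0,0,0],
  [1,0,0,30,0,0,0],
  [1,0,0,20,0,0,0],
  [1,0,0,0,0,0,0],
  [1,0,0,0,0,0,0],
  [1,0,0,0,0,0,0],
])

```text
clock: 24.85
ee_pos: [0.5091, 0.2184, 0.113]
ee_rot: [[-0.176, 0.984, 0.003], [0.984, 0.176, 0.001], [0.001, 0.003, -1.0]]
wrist_force: [0.3, 0.4, -3.7]
finger_gap: 0.343
grasp_force: 60.3
```

Run:
```python
from h import *
s=get_state(); T=s["ee_pos"]; print(s["clock"],T)
p=grab_frame("wrist")
a=rect(p,(.5145,.179),10,.022,100,100,2.0)
b=rect(p,T,10,T[2]-.0725+.014,100,100,2.0)
for im in (a,b):
    for k in range(0,400,40): cv2.line(im,(k,0),(k,6),(0,0,255),1); cv2.line(im,(0,k),(6,k),(0,0,255),1)
    cv2.line(im,(200,0),(200,30),(0,0,255),1);cv2.line(im,(0,200),(30,200),(0,0,255),1)
cv2.imwrite("pics/r5.png",np.hstack([a,b]))
```

```text
24.85 [0.50909034 0.21840348 0.11300829]
```

View pics/r5.png

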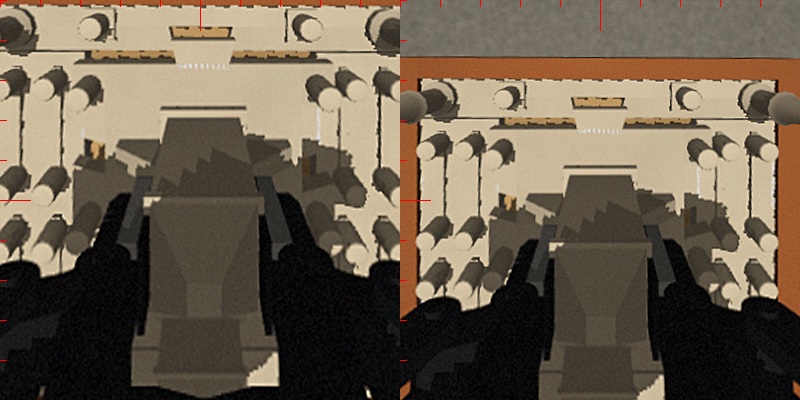

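Emit:
move_arm([
  [1,-2.9,-1.2,0,0,0,0],
  [1,0,0,5,0,0,0],
  [1,0,0,5,0,0,0],
  [1,0,0,3,0,0,0],
  [1,0,0,2,0,0,0],
  [1,0,0,2,0,0,0],
  [1,0,0,2,0,0,0],
  [1,0,0,2,0,0,0],
  [1,0,0,2,0,0,0],
  [1,0,0,0,0,0,0],
])

```text
clock: 25.9
ee_pos: [0.5075, 0.2154, 0.0884]
ee_rot: [[-0.177, 0.984, 0.001], [0.984, 0.177, 0.002], [0.001, 0.001, -1.0]]
wrist_force: [1.5, 2.3, -4.6]
finger_gap: 0.342
grasp_force: 60.3
```

Emit:
move_arm([
  [1,0,0,2,0,0,0],
  [1,0,0,2,0,0,0],
  [1,0,0,2,0,0,0],
  [1,0,0,1,0,0,0],
  [1,0,0,1,0,0,0],
  [1,0,0,1,0,0,0],
  [1,0,0,1,0,0,0],
  [1,0,0,0,0,0,0],
  [1,0,0,0,0,0,0],
])

```text
clock: 26.8
ee_pos: [0.5075, 0.2154, 0.0809]
ee_rot: [[-0.177, 0.984, 0.001], [0.984, 0.177, -0.001], [-0.001, 0.001, -1.0]]
wrist_force: [-3.9, -1.0, 13.8]
finger_gap: 0.339
grasp_force: 62.6
```

Emit:
move_arm([
  [0.1,0,0,-1,0,0,0],
  [-0.3,0,0,0,0,0,0],
  [-0.5,0,0,0,0,0,0],
  [-0.5,0,0,0,0,0,0],
  [-0.5,0,0,0,0,0,0],
  [-0.5,0,0,-15,0,0,0],
  [-0.5,0,0,-35,0,0,0],
  [-0.5,0,0,-40,0,0,0],
  [-0.5,0,0,-40,0,0,0],
  [-0.5,0,0,-40,0,0,0],
  [-0.5,-40,0,0,0,0,0],
  [-0.5,-40,0,0,0,0,0],
  [-0.5,-40,0,0,0,0,0],
  [-0.5,0,0,0,0,0,0],
  [-0.5,0,0,0,0,0,0],
  [-0.5,0,0,0,0,0,0],
])

```text
clock: 28.4
ee_pos: [0.5279, 0.0982, 0.25]
ee_rot: [[-0.179, 0.984, 0.001], [0.984, 0.179, 0.001], [0.001, 0.001, -1.0]]
wrist_force: [-0.5, 0.7, 0.6]
finger_gap: 0.748
grasp_force: 0.0
```

Run:
```python
from h import *
p=grab_frame("wrist"); q=grab_frame("side")
marks(q,["bay_tabbed_mid","place_tabbed","bay_notched_mid","place_notched","spire_mid","glue_mid","tape_mid"],2)
cv2.imwrite("pics/fin.png",np.hstack([rect(p,(.5145,.179),10,.022,100,100,2.0),rect(q,(.5145,.179),10,.022,100,100,2.0)]))
```

```text
bay_tabbed_mid [(0.92, [0.298, -0.243, 0.058]), (0.88, [0.505, 0.214, 0.059])]
place_tabbed [(0.48, [0.523, 0.142, 0.06])]
bay_notched_mid [(0.75, [0.597, -0.066, 0.052]), (0.74, [0.521, 0.143, 0.058])]
place_notched [(0.6, [0.52, 0.141, 0.06])]
spire_mid [(0.73, [0.765, 0.081, 0.051])]
glue_mid [(0.61, [0.776, -0.116, 0.049])]
tape_mid [(0.65, [0.609, -0.423, 0.014])]
```

View pics/fin.png

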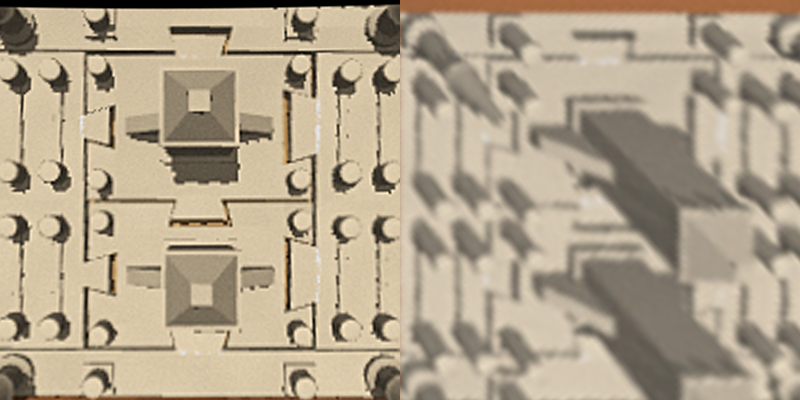

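The picture shows both bays seated flush and interlocked. The keys sit in their notches at x≈100 and x≈300 px, and the tabs are engaged at y≈40, 213 and 340 px. The bystanders have not moved.

```bash
python3 -c "
from plant import close_job; print(close_job())"
```

```text
the job is handed in; nothing more can be done
None
```

Both bays sit flush and interlocked in their own places in the opening, the spire, glue jar and tape roll have not moved, and the job is handed in; the hand-in returned no verdict.

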